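# Hang an aluminium bush on its carrying bar

## Task

Take the steel carrying bar off its two-notched stand by its square handle, thread it through the bore of the aluminium bush lying in the V-cradle, and push on, sliding the bush back until the cradle's stop holds it and the bar's collar bears on it; keep that up for half a second with a light push of about 12 N, and never press the bar against the bush or the cradle with more than 25 N. Then lift the bush on the bar, carry it over and lay the bar back in both notches of the stand with the bush hanging between the uprights, and let go. Leave the other things on the bench where they are.

Things in the scene. Friction and masses are not known exactly. Their poses are not given: they have to be found in the camera images.
- bar: Steel carrying bar, 200 mm long, 0.28 kg, level in the stand's notches. x runs along it from handle to tip, z up. Origin: on its centre line at the front face of its collar. Collar 32 mm across, x -6 to 0 mm; behind it a square handle 18 x 18 mm, x -100 to -6 mm, flats upright; ahead a round shaft 16 mm across to x = 100 mm.
- bar_grip (a point): Where the handle is best gripped from above: on the bar's centre line, 46 mm behind the collar's front face, clear of the stand's notch.
- bar_tip (a point): The end of the bar's shaft, on its centre line, 100 mm ahead of the collar's front face; the last 2.5 mm are chamfered down to 11 mm across.
- bush: Plain aluminium bush (thick ring), 50 mm outside, bore 19 mm, 36 mm long, 0.13 to 0.22 kg, lying on its side in the V. Origin: its centre; x is the bore's axis, pointing like the cradle's x. The shaft has 1.5 mm of play all round and binds if the bar is pressed aside. The bush slides along the V at 1 to 4 N, also when a tip misses the bore and pushes on its face.
- cradle: Fixed, plate 206 x 80 x 8 mm. Origin: centre of its underside, on the bench; x is the way to push, away from the robot. A wooden V, x 25 to 94 mm (only plate before it), holds the bush's axis at z = 65 mm, y = 0; wood up to z = 56 mm. A rigid yoke stops the bush, open on top, slot 28 mm wide for the shaft; clamped where its near side is at x = 71 to 86 mm, unmeasured: find it by touch.
- stand: Fixed painted stand of the bar, plate 206 x 70 x 8 mm. Origin: centre of its underside, on the bench; x runs along the bar, handle to tip. Uprights 10 mm thick, 60 mm wide, at x = -78 mm (for the handle) and +78 mm (for the shaft), each with a notch open at the top, 22 mm wide at its flat floor, flaring to about 40 mm at its mouth 20 mm higher.
- stand_seat (a point): Where the bar's origin (collar's front face) belongs when it lies in both notches: 85 mm above the bench, at x = 6 mm, y = 0 of the stand. At the start the bar lies within 4 mm of this, along the stand's x.
- spare_ring: Bystander: a flat brass ring 68 mm across, bore 42 mm, 18 mm high, lying flat on the bench between the cradle and the stand. Origin: centre of its underside.
- spanner: Bystander: a steel spanner 170 mm long lying on the bench between the cradle and the stand. Origin near its middle, at its underside; x along it.
- oil_can: Bystander: an orange oil can 72 mm across and 155 mm high with a thin spout along its x, standing at the robot's left. Origin: centre of its underside.
- drill: Bystander: a cordless drill standing on its battery, about 200 mm high, at the robot's right. Origin: centre of its underside.
Not all that is in view belongs to the job. What is shaped like the stand but green, pink or yellow is not meant.

How it is judged:
On the way, in this order (a step that is already met when the one before it is completed fails the run):
1. the bar is right through the bush with its collar against it (gap under 3 mm), pressing on it with more than 6 N (x of bush in the frame of bar between 0.015 and 0.021 m and angle between the x axis of bush and the x axis of bar, either way round below 0.15 rad and contact force between bar and bush above 6 N), for 0.25 s.
2. the bush hangs on the bar, lifted clear of the cradle (height (world z) of bush above 0.1 m and x of bush in the frame of bar between 0.012 and 0.075 m and contact force between bush and bar above 0.3 N and contact force between bush and cradle below 0.1 N), for 0.2 s.
At the end, for the whole second after the job is handed in: the bar lies in both notches of the stand (its origin at the seat point within 12 mm along the stand, 6 mm across, 4 mm in height, 4 degrees in direction), the bush hangs on its shaft between collar and far upright without touching the stand, all at rest (x of bar in the frame of stand_seat between -0.012 and 0.012 m and y of bar in the frame of stand_seat between -0.006 and 0.006 m and z of bar in the frame of stand_seat between -0.004 and 0.004 m and angle between the x axis of bar and the x axis of stand, either way round below 0.07 rad and x of bush in the frame of bar between 0.014 and 0.052 m and distance between bush and bar below 0.054 m and angle between the x axis of bush and the x axis of bar, either way round below 0.2 rad and contact force between bush and stand below 0.05 N and linear speed of bar below 0.02 m/s and linear speed of bush below 0.03 m/s).
It fails at once if the bar is pushed against the bush with more than 25 N (contact force between bar and bush above 25 N).
It fails at once if the bar is pushed against the cradle with more than 25 N (contact force between bar and cradle above 25 N).
It fails at once if the bush falls: lower than it lay in the cradle (height (world z) of bush below 0.045 m).
It fails at once if a bystander is moved by more than 3 cm (distance of any of spare_ring, spanner, oil_can, drill from where it was at the start of the episode above 0.03 m).
It also fails if it takes over 70 s, if anything falls off the work surface, if the arm or the gripper's body presses on something with over 40 N, if the wrist force passes 120 N, or if a joint passes its speed limit or range.

## Robot

A 7-joint arm with a two-finger parallel gripper is mounted at the origin on the work surface. World frame = base frame: x ahead of the robot, y to its left, z up, the work surface at z = 0. Lengths are in m, angles in rad, forces in N, time in s.
With the tool pointing down it reaches from about 0.425 to 0.925 m from the base axis. Payload 6.8 kg.
Tool frame: the origin (TCP) lies midway between the tips of the shut fingers; the grasp point (between the pads) lies 19 mm behind it; z points along the fingers, y is the line along which they close (so a half turn about z gives the same grasp; the last joint's range is limited). The gripper opens to 85 mm and grips with 20 to 120 N. Pads are 22 mm wide; open, the fingers measure 114 mm over their backs; the gripper's body (76 mm by 85 mm) begins 54 mm behind the grasp point. The pads swing forward as they close: fully open they stand 13 mm farther back than shut.
Start: joints at [-1.452, 0.477, 0.022, 1.555, -0.011, 1.109, -0.083], TCP at [0.152, 0.658, 0.231] pointing down, gripper open.
Joint ranges: [-2.96, 2.96], [-0.34, 2.1], [-1.41, 1.46], [0.24, 2.44], [-1.37, 4.51], [0.17, 1.92], [-2.96, 2.96]. Speed limits (rad/s): [2.39, 2.39, 3.14, 3.14, 3.14, 3.14, 3.14].

## Interface

Orientations are given as a rotation vector (axis times angle).
In Python, from bench import r gives the robot as it stands. The module is installed in compiled form; this text tells all that it offers.
- The arm moves only by the tool apply_moves, never from a script. Its argument "rows" is a list of rows, each a list of 6 numbers: the shift along the tool's x, y, z scaled (see below), then the turn, a rotation vector about the tool's x, y, z scaled (see below). A call has 1 to 5 rows; each row is the pose to reach, as a shift and turn from the pose commanded when the call began, along the tool's axes at that moment; what a row does not reach only later rows make up. The controller multiplies each number of a shift by 0.25 m and each number of a turn by 90 degrees. A row lasts 1/8 s, in which the tool goes at most 62.5 mm and 10.7 degrees, less where a joint would pass 70% of its speed; a pose out of reach is approached as far as the arm can. A call with a number of a shift or a turn outside -1 to 1 is refused whole. A call with a gripper value outside its range is refused whole. "claw" is the opening, from 0 (shut) to 1 (fully open), set as the call begins (left out, the last holds). The fingers move at their own pace and stop on an object; "newtons" is the grip in N (left out, the last holds). Time passes only in rows, so rows that repeat a pose let the fingers close. It gives the time, the measured TCP pose, the force, the opening and the grip force at its end, in the units of the state.
- r.get_obs(): the state, without advancing time (a new reading comes with each control period).
- r.grab_frame(name): name is "scene" or "top" or "wrist"; returns a dict with "pixels" (480x640x3 uint8, red, green, blue), "intrinsics" (3x3 intrinsics, pixels), "eye" and "attitude" of the camera in the world. Camera axes: x right, y up, looking along -z (the intrinsics and any distortion apply to the point x, -y, -z); pixel columns grow to the right and rows downward; lengths in m; the calibration is good to about 2 mm. The wrist camera is an equidistant fisheye: a pixel r from the principal point sees the ray r / f radians off the axis. A picture is of the moment at which its call begins. There is no depth.
- r.hand_in(): hands the job in; it is judged then, once.
Trained networks look in a picture, given as the dict that the camera call returned (one of the last four; its "shot" number tells which), for a name from the list of things; names that differ only in an ending like _2 or _b are one class to them, and where a whole thing is asked for, a point or a joint stands for the part that bears it (a point fixed in the world has none). Each returns a list of dicts, best first, with "conf" (0 to 1); they miss things now and then, are a little off and sometimes report something else, mostly with a low value. They report only what shows in the picture. A call takes as long as a camera call. They do not tell look-alikes from the thing itself.
- r.search_frame(picture, thing): "rect" ([left, top, width, height] in pixels, round what is visible of it).
- r.outline_of(picture, thing): "pixels" (480x640 bool, what is visible of it) and "rect" ([left, top, width, height] in pixels, round what is visible of it).
- r.landmark_of(picture, thing): "point" ([column, row] in pixels: a listed point, or the origin of a listed thing).
The state is a dict: "clock": time; "joints": joint angles; "qvel": joint speeds; "tau": joint torques, N m; "tcp_pos": TCP position; "orientation": TCP orientation; "contact_force": force on the tool from outside, world axes, zero at the start; "moment": the same for the moment, N m; "grip_width": finger opening in m; "gripper_force": force on a finger pad.
Only numpy, scipy, OpenCV 4.12 (cv2) and the standard library are available. Lean on these libraries where they do the work, as an engineer would, in place of code of your own. Each camera call takes 0.05 s, during which the arm holds its last target. There are 200 camera calls.

## Working session

There is one attempt and no reset: what is moved stays moved. The work goes in short steps, Python scripts to look and compute and a tool call to move; the robot and the scene stay as the last step left them, time stands still between calls to the robot, and variables do not carry over. Pictures are saved under pics/ and viewed, at most 11 in all, crops included, and the job is handed in when it is done.

Besides the shell and the picture viewer there is one more tool, called after "Request:" as name(argument=value, ...) on one line, values as JSON. apply_moves: Moves the arm, as the interface text tells. Its arguments: {"type":"object","properties":{"rows":{"type":"array","items":{"type":"array","items":{"type":"number"}}},"claw":{"type":"number"},"newtons":{"type":"number"}},"required":["rows"]}

```bash
mkdir -p pics; cat > h.py <<'E'
import numpy as np, cv2
from scipy.spatial.transform import Rotation as R
from bench import r
def att(p):
    a=np.array(p['attitude'],float)
    return a if a.shape==(3,3) else R.from_rotvec(a).as_matrix() if a.size==3 else R.from_quat(a).as_matrix()
def ray(p,uv,fish=False):
    K=np.array(p['intrinsics']);x=(uv[0]-K[0,2])/K[0,0];y=(uv[1]-K[1,2])/K[1,1]
    if fish:
        t=np.hypot(x,y);s=np.sin(t)/max(t,1e-9);d=np.array([x*s,-y*s,-np.cos(t)])
    else: d=np.array([x,-y,-1.])
    return np.array(p['eye']),att(p)@d
def atz(p,uv,z,fish=False):
    e,d=ray(p,uv,fish);return e+d*(z-e[2])/d[2]
def proj(p,X,fish=False):
    K=np.array(p['intrinsics']);c=att(p).T@(np.array(X)-np.array(p['eye']));x,y,z=c[0],-c[1],-c[2]
    if fish:
        q=np.hypot(x,y);t=np.arctan2(q,z);return np.array([K[0,0]*t*x/q+K[0,2],K[1,1]*t*y/q+K[1,2]])
    return np.array([K[0,0]*x/z+K[0,2],K[1,1]*y/z+K[1,2]])
def save(p,n): cv2.imwrite('pics/'+n,p['pixels'][:,:,::-1])
E
python3 - <<'E'
from h import *
np.set_printoptions(precision=4,suppress=True)
o=r.get_obs();print({k:np.round(v,3) for k,v in o.items()})
S={}
for n in ['scene','top']:
    p=r.grab_frame(n);S[n]=p;print(n,p['eye'],p['attitude'],p['intrinsics'],p.keys());save(p,n+'.png')
    for t in ['bar','bar_grip','bar_tip','bush','cradle','stand','stand_seat','spare_ring','spanner']:
        l=r.landmark_of(p,t);print(t,[(np.round(a['point'],1),round(a['conf'],2)) for a in l][:4])
cv2.imwrite('pics/both.png',cv2.resize(np.hstack([S['scene']['pixels'],S['top']['pixels']])[:,:,::-1],(800,300)))
E
```

```text
{'clock': np.float64(0.0), 'joints': array([-1.452,  0.478,  0.022,  1.556, -0.011,  1.109, -0.083]), 'qvel': array([-0.   , -0.001, -0.   , -0.   , -0.001,  0.   ,  0.001]), 'tau': array([  0.   , -59.646,   1.608, -28.12 ,   0.012,   0.009,  -0.   ]), 'tcp_pos': array([0.152, 0.657, 0.23 ]), 'orientation': array([-0.355, -3.121,  0.003]), 'contact_force': array([-0.476,  0.931,  0.148]), 'moment': array([-0.005, -0.017, -0.01 ]), 'gripper_force': np.float64(0.0), 'grip_width': np.float64(0.085)}
scene [ 1.0913 -0.7791  0.8437] [0.8643 0.2801 0.577 ] [[487.8544   0.     323.1406]
 [  0.     487.8544 236.5774]
 [  0.       0.       1.    ]] dict_keys(['pixels', 'intrinsics', 'eye', 'attitude', 'shot'])
bar [(array([384.6, 198.9]), 0.62)]
bar_grip [(array([368.4, 196.4]), 0.61)]
bar_tip [(array([416.1, 211.3]), 0.95)]
bush []
cradle [(array([308.8, 332.2]), 0.65)]
stand [(array([345. , 154.2]), 0.91), (array([195.1, 282.3]), 0.88), (array([381.6, 225.3]), 0.61), (array([296., 200.]), 0.57)]
stand_seat [(array([187.6, 259.3]), 0.89), (array([297.6, 175.6]), 0.57)]
spare_ring [(array([3
[... 232 characters left out ...]
07]
 [  0.       0.       1.    ]] dict_keys(['pixels', 'intrinsics', 'eye', 'attitude', 'shot'])
bar [(array([246.4, 220.3]), 0.81)]
bar_grip [(array([248.4, 237.2]), 0.82)]
bar_tip [(array([237.6, 189.8]), 0.86)]
bush [(array([394.5, 186.1]), 0.5)]
cradle [(array([393.7, 208.8]), 0.58)]
stand [(array([249.3, 223.1]), 0.91), (array([260.9, 317.5]), 0.69), (array([151.3, 326.8]), 0.63), (array([408.3, 311.9]), 0.63)]
stand_seat [(array([259.5, 314.2]), 0.97), (array([414.4, 310.5]), 0.96), (array([245.8, 223.8]), 0.71), (array([145.9, 320. ]), 0.6)]
spare_ring [(array([320.7, 257.5]), 0.73), (array([393.7, 187.1]), 0.23)]
spanner [(array([320.6, 194.1]), 0.72), (array([322.6, 262. ]), 0.41)]
```

View pics/top.png

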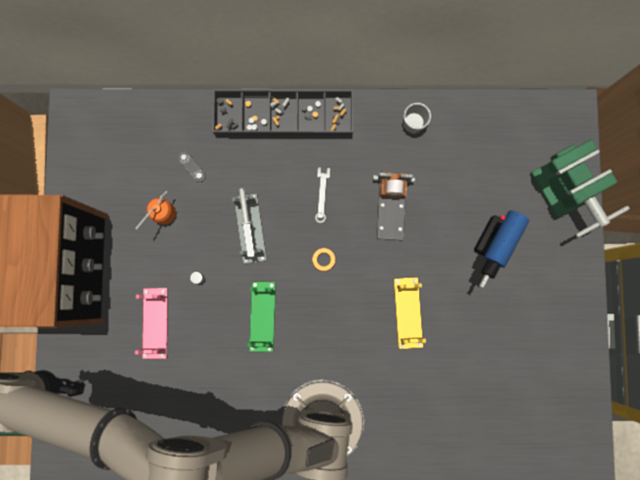

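View pics/scene.png

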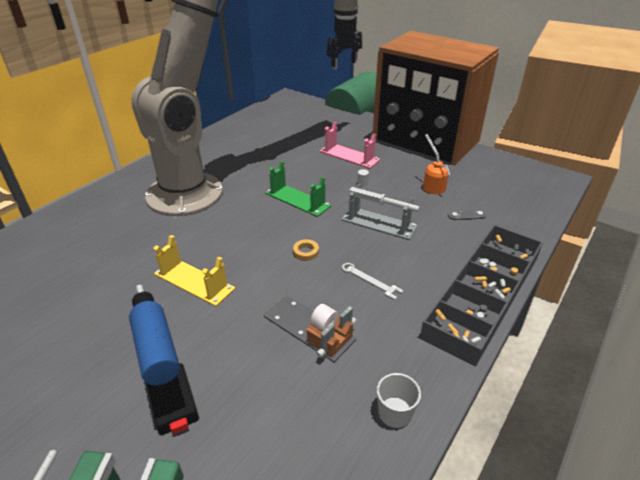

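Stand-like objects in the top view: pink (152,323), green (262,317), yellow (408,313), grey (249,228). The grey one fits, because it is painted grey and carries the bar in both notches. I'll confirm it in an enlarged crop and compute the geometry.

```bash
python3 - <<'E'
from h import *
np.set_printoptions(precision=4,suppress=True)
p=r.grab_frame('top')
c=p['pixels'][150:275,190:430,::-1];cv2.imwrite('pics/crop.png',cv2.resize(c,(768,400),interpolation=cv2.INTER_CUBIC))
for n,uv,z in [('tip',(237.6,189.8),.085),('grip',(248.4,237.2),.085),('bar',(246.4,220.3),.085),('stand',(249.3,223.1),0),('cradle',(393.7,208.8),0),('bush',(394.5,186.1),.065),('ring',(323,259),.01),('span',(321,194),.0)]:
    print(n,atz(p,uv,z)[:2])
for t in ['bar','bush','cradle','stand']:
    for l in r.outline_of(p,t)[:2]:
        m=l['pixels'].astype(np.uint8);q=cv2.minAreaRect(cv2.findNonZero(m));z={'bar':.085,'bush':.065,'cradle':0,'stand':0}[t]
        b=cv2.boxPoints(q);P=np.array([atz(p,x,z)[:2] for x in b]);e=[P[1]-P[0],P[2]-P[1]];e=max(e,key=np.linalg.norm)
        print(t,round(l['conf'],2),l['rect'],P.mean(0),np.degrees(np.arctan2(e[1],e[0]))%180,np.linalg.norm(P[1]-P[0]),np.linalg.norm(P[2]-P[1]))
# scene view tip
s=r.grab_frame('scene')
print('scene tip',atz(s,(416.1,211.3),.085)[:2])
E
```

```text
tip [0.6726 0.2469]
grip [0.5343 0.2134]
bar [0.5834 0.2199]
stand [0.5868 0.2218]
cradle [ 0.6319 -0.216 ]
bush [ 0.6889 -0.2109]
ring [ 0.4777 -0.0018]
span [0.6768 0.0048]
bar 0.6 [240.9, 188.7, 12.6, 66.6] [0.5778 0.2197] 8.235100839985563 0.026246445191892 0.19823272484474314
bush 0.77 [386.3, 178.6, 19.0, 16.2] [ 0.6877 -0.2124] 90.1679085319797 0.04702152637747459 0.03875602331131158
cradle 0.9 [376.0, 170.9, 37.3, 69.6] [ 0.643  -0.2088] 174.02955482586856 0.20739468323051308 0.11660563513432474
stand 0.94 [233.1, 193.7, 35.7, 70.0] [0.5714 0.222 ] 8.827580761798515 0.07655993917116224 0.2070689221687321
stand 0.76 [394.4, 274.3, 31.6, 73.9] [ 0.3219 -0.2592] 3.348417282319872 0.08286218822388705 0.20936183983781695
scene tip [0.6781 0.2192]
```

View pics/crop.png

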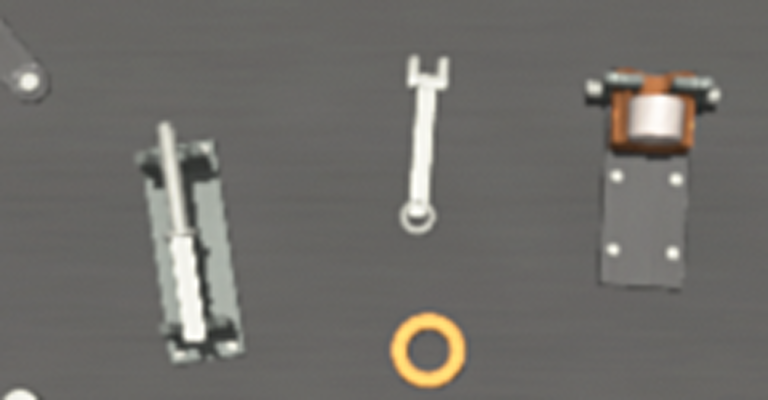

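The crop shows the grey stand holding the bar (collar at crop ~180,235). The bush sits on the wooden V at (655,118), with the cradle's x pointing up the picture (+x). Next I plan the move above the bar.

```bash
cat >> h.py <<'E'
def Rt(yaw_deg,flip=False,tilt=None):
    a=np.radians(yaw_deg+(180 if flip else 0));x=np.array([np.cos(a),np.sin(a),0]);z=np.array([0,0,-1.]);return np.column_stack([x,np.cross(z,x),z])
def plan(pos,Rtgt=None,o=None):
    o=o or r.get_obs();R0=R.from_rotvec(o['orientation']).as_matrix()
    s=R0.T@(np.array(pos)-o['tcp_pos'])/.25
    t=R.from_matrix(R0.T@Rtgt).as_rotvec()/(np.pi/2) if Rtgt is not None else np.zeros(3)
    return np.round(np.r_[s,t],4).tolist()
E
python3 - <<'E'
from h import *
np.set_printoptions(precision=4,suppress=True)
o=r.get_obs();p=r.grab_frame('wrist');T=R.from_rotvec(o['orientation']).as_matrix()
print(p['intrinsics'],T.T@(np.array(p['eye'])-o['tcp_pos']),T.T@att(p)); print(T)
for f in (0,1): print(plan([.532,.215,.22],Rt(8.8,f)), 'mid',plan([.36,.45,.23],Rt(8.8,f)))
E
```

```text
[[371.6483   0.     322.9538]
 [  0.     371.6483 238.0981]
 [  0.       0.       1.    ]] [ 0.0767 -0.0002 -0.1424] [[ 0.0011  0.9545  0.2982]
 [ 1.     -0.0013  0.0004]
 [ 0.0007  0.2982 -0.9545]]
[[-0.9744  0.2249 -0.    ]
 [ 0.2249  0.9744  0.    ]
 [ 0.      0.     -1.    ]]
[-1.8802, -1.3836, 0.0452, -0.0, -0.0, 1.7578] mid [-0.9985, -0.6224, 0.0053, -0.0, -0.0, 1.7578]
[-1.8802, -1.3836, 0.0452, 0.0, -0.0, -0.2422] mid [-0.9985, -0.6224, 0.0053, 0.0, -0.0, -0.2422]
```

Request:
apply_moves(rows=[[-1,-0.62,-0.1,0,0,-0.24],[-1,-0.62,-0.1,0,0,-0.24],[-1,-0.62,-0.1,0,0,-0.24],[-1,-0.62,-0.1,0,0,-0.24],[-1,-0.62,-0.1,0,0,-0.24]], claw=1)

```text
clock: 1.98
tcp_pos: [0.363, 0.4479, 0.2569]
orientation: [-0.231, 3.132, 0.0]
contact_force: [-0.9, 0.2, 0.0]
grip_width: 0.0855
gripper_force: 0.0
```

```bash
python3 - <<'E'
from h import *
o=r.get_obs();print(o['clock'],o['tcp_pos'],o['joints']);print(plan([.532,.215,.22],Rt(8.8,1)))
E
```

```text
1.975 [0.36297217 0.4479239  0.2568675 ] [-1.0210626   0.29118532  0.02802057  1.76986977 -0.00825101  1.08006884
  0.72780795]
[-0.5319, -1.0209, 0.148, -0.0, 0.0006, -0.004]
```

Request:
apply_moves(rows=[[-0.53,-1,0.15,0,0,0],[-0.53,-1,0.15,0,0,0],[-0.53,-1,0.15,0,0,0],[-0.53,-1,0.15,0,0,0],[-0.53,-1,0.15,0,0,0]])

```text
clock: 2.6
tcp_pos: [0.5307, 0.2193, 0.2187]
orientation: [-0.229, 3.133, -0.002]
contact_force: [-0.3, 0.1, -0.3]
grip_width: 0.0855
gripper_force: 0.0
```

```bash
python3 - <<'E'
from h import *
np.set_printoptions(precision=4,suppress=True)
p=r.grab_frame('wrist');save(p,'w1.png');o=r.get_obs();print(o['clock'],o['tcp_pos'])
for t,z in [('bar',.085),('bar_grip',.085),('bar_tip',.085),('stand',0),('stand_seat',.085)]:
    print(t,[(np.round(a['point'],1),round(a['conf'],2),atz(p,a['point'],z,1)[:2]) for a in r.landmark_of(p,t)][:2])
E
```

```text
2.65 [0.5329 0.2152 0.2183]
bar [(array([319.7, 281.9]), 0.66, array([0.5774, 0.2233]))]
bar_grip [(array([313.6, 227.2]), 0.97, array([0.5325, 0.212 ]))]
bar_tip [(array([316.7, 377. ]), 0.66, array([0.675 , 0.2346]))]
stand [(array([315.2, 240.3]), 0.93, array([0.57  , 0.2167])), (array([589. ,  38.9]), 0.6, array([0.2846, 0.4911]))]
stand_seat [(array([316.2, 277.6]), 0.78, array([0.574, 0.22 ]))]
```

View pics/w1.png

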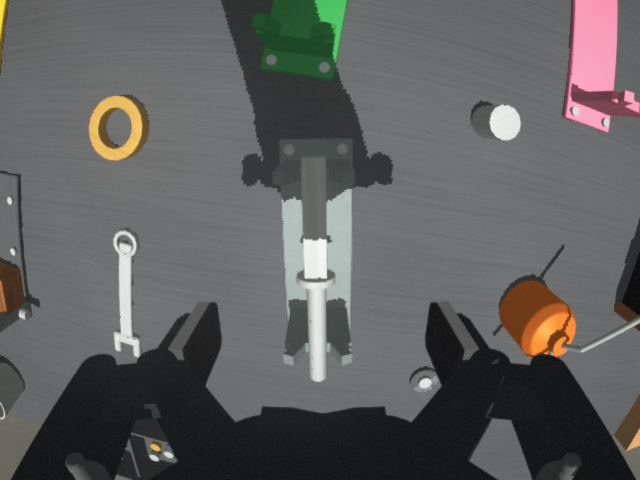

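The wrist view shows the bar on the grey stand: handle at (315,200), collar at (317,281), tip at (317,378). The fingers straddle it and the descent path is clear.

```bash
python3 - <<'E'
from h import *
np.set_printoptions(precision=4,suppress=True)
p=r.grab_frame('wrist');m=r.outline_of(p,'bar')[0]['pixels']
L=[]
for v in list(range(175,270,5))+list(range(295,370,5)):
    u=np.flatnonzero(m[v])
    if len(u): L.append(atz(p,(u.mean(),v),.09,1)[:2])
L=np.array(L);k=np.polyfit(L[:,0],L[:,1],1);print('yaw',np.degrees(np.arctan(k[0])),'y@.531',np.polyval(k,.531),'y@.577',np.polyval(k,.577),np.std(L[:,1]-np.polyval(k,L[:,0])))
print(plan([.531,np.polyval(k,.531),.068],Rt(np.degrees(np.arctan(k[0])),1)))
E
```

```text
yaw 9.250670920109188 y@.531 0.21253149744343094 y@.577 0.2200236261028845 0.000292966013398566
[-0.0036, -0.0508, 0.6039, 0.0005, 0.0001, -0.0055]
```

```bash
python3 - <<'E'
from h import *
o=r.get_obs();print(o['clock'],o['tcp_pos'],o['orientation'],o['qvel'],plan([.531,.2125,.068],Rt(9.2,1)))
r.grab_frame('wrist')
o=r.get_obs();print(o['clock'],o['tcp_pos'],plan([.531,.2125,.068],Rt(9.2,1)))
E
```

```text
3.0 [0.52818447 0.22483203 0.21899245] [-2.39908346e-01  3.13236956e+00  1.24583491e-03] [-1.15727148e-03 -2.15874292e-03  5.53971461e-03  1.16036570e-03
  6.77695690e-05  5.93094382e-04  2.15265319e-03] [-0.0036, -0.0509, 0.6039, 0.0005, 0.0001, -0.0049]
3.05 [0.52824743 0.2245819  0.21896183] [-0.0035, -0.0498, 0.6038, 0.0004, 0.0, -0.0051]
```

Request:
apply_moves(rows=[[-0.004,-0.05,0.2,0,0,-0.005],[-0.004,-0.05,0.4,0,0,-0.005],[-0.004,-0.05,0.4,0,0,-0.005],[-0.004,-0.05,0.4,0,0,-0.005]])

```text
clock: 3.55
tcp_pos: [0.5326, 0.212, 0.1204]
orientation: [-0.249, 3.13, 0.001]
contact_force: [-0.5, -0.3, -0.3]
grip_width: 0.0853
gripper_force: 0.0
```

```bash
python3 - <<'E'
from h import *
np.set_printoptions(precision=4,suppress=True)
for i in range(3):
    p=r.grab_frame('wrist');o=r.get_obs();print(o['clock'],o['tcp_pos'])
m=r.outline_of(p,'bar')[0]['pixels']
L=[]
for v in range(100,400,5):
    u=np.flatnonzero(m[v])
    if len(u)>8: L.append(np.r_[atz(p,(u.mean(),v),.09,1)[:2],len(u),v])
L=np.array(L);print(L[::4])
k=np.polyfit(L[:,0],L[:,1],1);print('yaw',np.degrees(np.arctan(k[0])),np.polyval(k,.531),np.polyval(k,.577))
for t in ['bar','bar_grip']: print([(a['conf'],atz(p,a['point'],.085,1)) for a in r.landmark_of(p,t)][:1])
o=r.get_obs();print(o['tcp_pos'],plan([.531,np.polyval(k,.531),.067],Rt(9.2,1)))
E
```

```text
3.6 [0.5331 0.2121 0.121 ]
3.65 [0.5332 0.212  0.1212]
3.7 [0.5331 0.2119 0.121 ]
[[  0.478    0.2038  36.     170.    ]
 [  0.4874   0.2054  38.     190.    ]
 [  0.497    0.2069  38.     210.    ]
 [  0.5068   0.2088  37.     230.    ]
 [  0.517    0.2102  36.     250.    ]
 [  0.5276   0.2119  36.     270.    ]
 [  0.5386   0.2137  36.     290.    ]
 [  0.5502   0.2156  34.     310.    ]
 [  0.5625   0.2179  43.     330.    ]
 [  0.5757   0.2197  54.     350.    ]
 [  0.59     0.2218  27.     370.    ]
 [  0.6053   0.2246  26.     390.    ]]
yaw 9.20867547924223 0.2124993498491261 0.21995687213209758
[(0.76, array([0.577 , 0.2207, 0.085 ]))]
[(0.88, array([0.5325, 0.2121, 0.085 ]))]
[0.5325 0.2114 0.1201] [0.0054, 0.0052, 0.2123, 0.0005, 0.0013, -0.0015]
```

Request:
apply_moves(rows=[[0.005,0.002,0.15,0,0,0],[0.005,0.002,0.212,0,0,0],[0.005,0.002,0.212,0,0,0]])

```text
clock: 4.22
tcp_pos: [0.5298, 0.2109, 0.065]
orientation: [0.248, -3.13, 0.001]
contact_force: [-0.2, 0.7, 0.3]
grip_width: 0.0854
gripper_force: 0.0
```

Request:
apply_moves(rows=[[0,0,0,0,0,0],[0,0,0,0,0,0],[0,0,0,0,0,0],[0,0,0,0,0,0],[0,0,0,0,0,0]], claw=0, newtons=90)

```text
clock: 4.85
tcp_pos: [0.5308, 0.2114, 0.0665]
orientation: [-0.248, 3.131, 0.001]
contact_force: [-0.8, -0.5, 5.3]
grip_width: 0.0168
gripper_force: 87.9
```

Request:
apply_moves(rows=[[0,0,0,0,0,0],[0,0,0,0,0,0],[0,0,0,0,0,0],[0,0,0,0,0,0]])

```text
clock: 5.35
tcp_pos: [0.5308, 0.2114, 0.0665]
orientation: [-0.248, 3.131, 0.001]
contact_force: [-1.4, -0.6, 6.2]
grip_width: 0.0164
gripper_force: 87.9
```

Request:
apply_moves(rows=[[0,0,-0.1,0,0,0],[0,0,-0.25,0,0,0],[0,0,-0.4,0,0,0],[0,0,-0.4,0,0,0]])

```text
clock: 5.85
tcp_pos: [0.532, 0.2118, 0.1682]
orientation: [-0.247, 3.127, 0.003]
contact_force: [-1.0, 1.0, -3.3]
grip_width: 0.017
gripper_force: 88.3
```

```bash
python3 - <<'E'
from h import *
np.set_printoptions(precision=4,suppress=True)
for i in range(6): p=r.grab_frame('wrist')
o=r.get_obs();print(o['clock'],o['tcp_pos'],o['contact_force'],o['moment'],o['grip_width'])
T=R.from_rotvec(o['orientation']).as_matrix();z=o['tcp_pos'][2]+.0185+.003
m=r.outline_of(p,'bar')[0]['pixels'];L=[]
for v in range(60,420,5):
    u=np.flatnonzero(m[v])
    if len(u)>8: L.append(np.r_[T.T@(atz(p,(u.mean(),v),z,1)-o['tcp_pos']),len(u),v])
L=np.array(L);print(L[::4])
k=np.polyfit(L[:,0],L[:,1],1);print('rel yaw',np.degrees(np.arctan(k[0])),np.polyval(k,-.046))
for t in ['bar','bar_grip','bar_tip']: print([(a['conf'],T.T@(atz(p,a['point'],z-.003,1)-o['tcp_pos'])) for a in r.landmark_of(p,t)][:1])
for n in ['top','scene']:
    q=r.grab_frame(n)
    for t in ['bush','cradle']: print(n,t,[(a['conf'],np.round(a['point'],1),atz(q,a['point'],.065 if t=='bush' else 0)) for a in r.landmark_of(q,t)][:1])
E
```

```text
6.15 [0.5294 0.2108 0.1642] [ 0.2227 -0.6009 -3.1475] [-0.001   0.0662 -0.0135] 0.016625206040115904
[[  0.0541  -0.0003  -0.0213  50.     195.    ]
 [  0.0473  -0.0003  -0.0214  56.     215.    ]
 [  0.0403  -0.0003  -0.0214  54.     235.    ]
 [  0.0331  -0.0003  -0.0214  54.     255.    ]
 [  0.0256  -0.0001  -0.0214  53.     275.    ]
 [  0.0177  -0.0003  -0.0214  52.     295.    ]
 [  0.0095  -0.0001  -0.0215  51.     315.    ]
 [  0.0007  -0.0003  -0.0215  46.     335.    ]
 [ -0.0087  -0.0001  -0.0215  45.     355.    ]
 [ -0.0189  -0.      -0.0216  45.     375.    ]
 [ -0.0299  -0.0002  -0.0216  54.     395.    ]]
rel yaw -0.23405824485164547 8.293198465064492e-05
[(0.64, array([-0.0455,  0.0005, -0.0186]))]
[(0.71, array([-0.0005,  0.001 , -0.0185]))]
[]
top bush [(0.67, array([164.8, 209.3]), array([0.618 , 0.4619, 0.065 ]))]
top cradle [(0.97, array([395.5, 208.5]), array([ 0.6329, -0.2215,  0.    ]))]
scene bush [(0.63, array([422.2, 178. ]), array([0.6035, 0.4094, 0.065 ]))]
scene cradle [(0.92, array([307.4, 329.8]), array([ 0.6422, -0.2158,  0.    ]))]
```

```bash
python3 - <<'E'
from h import *
print(plan([.48,.0,.23],Rt(3,1)))
E
```

```text
[0.3325, -0.8025, -0.2568, 0.0, 0.0001, 0.0673]
```

Request:
apply_moves(rows=[[0.06,-0.16,-0.15,0,0,0.03],[0.18,-0.4,-0.25,0,0,0.067],[0.28,-0.6,-0.25,0,0,0.067],[0.33,-0.8,-0.25,0,0,0.067]])

```text
clock: 7.15
tcp_pos: [0.4795, -0.0013, 0.229]
orientation: [-0.082, 3.139, 0.001]
contact_force: [1.5, -0.5, -2.5]
grip_width: 0.0166
gripper_force: 88.6
```

```bash
python3 - <<'E'
from h import *
print(plan([.45,-.2,.23],Rt(-3,1)))
E
```

```text
[0.1594, -0.7875, -0.0045, 0.0004, 0.0007, 0.0667]
```

Request:
apply_moves(rows=[[0.03,-0.2,0,0,0,0.067],[0.1,-0.4,0,0,0,0.067],[0.16,-0.65,0,0,0,0.067],[0.16,-0.79,0,0,0,0.067],[0.16,-0.79,0,0,0,0.067]])

```text
clock: 7.78
tcp_pos: [0.4503, -0.202, 0.2287]
orientation: [0.092, 3.139, -0.002]
contact_force: [0.5, 0.2, -2.2]
grip_width: 0.0166
gripper_force: 88.6
```

```bash
python3 - <<'E'
from h import *
np.set_printoptions(precision=4,suppress=True)
for i in range(5): p=r.grab_frame('wrist')
save(p,'w2.png');o=r.get_obs();print(o['clock'],o['tcp_pos'])
for t,z in [('bush',.065),('cradle',0)]:
    print(t,[(np.round(a['point'],1),round(a['conf'],2),atz(p,a['point'],z,1)[:2]) for a in r.landmark_of(p,t)][:2])
    for l in r.outline_of(p,t)[:1]: print(l['rect'])
np.save('p2.npy',p,allow_pickle=True)
E
```

```text
8.025 [ 0.4512 -0.1972  0.2282]
bush [(array([619.4, 276.5]), 0.67, array([0.5334, 0.143 ]))]
cradle []
[280.9, 280.8, 79.3, 109.2]
```

View pics/w2.png

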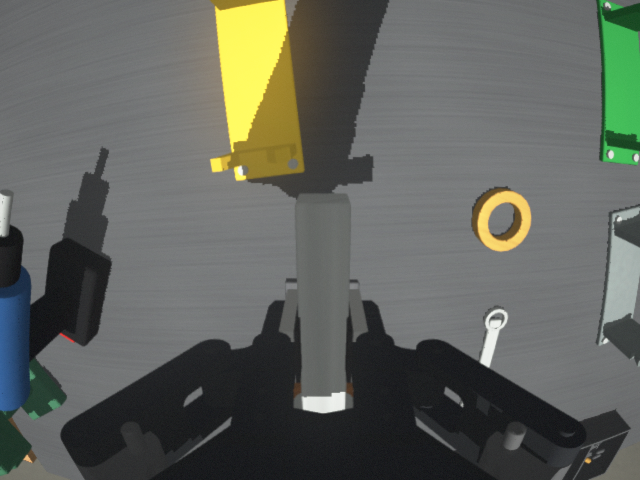

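The closed gripper hides the cradle ahead; only the handle (325,300) shows. I'll view the cradle from the side, keeping it in the left part of the wrist image.

```bash
python3 - <<'E'
from h import *
print(plan([.63,-.05,.23],Rt(-3,1)))
E
```

```text
[-0.6844, 0.6273, -0.0067, 0.0001, -0.0, 0.0008]
```

Request:
apply_moves(rows=[[-0.15,0.15,0,0,0,0],[-0.35,0.35,0,0,0,0],[-0.55,0.5,0,0,0,0],[-0.68,0.63,0,0,0,0],[-0.68,0.63,0,0,0,0]])

```text
clock: 8.85
tcp_pos: [0.6317, -0.0442, 0.2273]
orientation: [0.069, 3.14, 0.003]
contact_force: [-1.2, -0.6, -3.0]
grip_width: 0.0168
gripper_force: 88.7
```

```bash
python3 - <<'E'
from h import *
import pickle
np.set_printoptions(precision=4,suppress=True)
for i in range(8): p=r.grab_frame('wrist')
o=r.get_obs();print(o['clock'],o['tcp_pos'])
for t,z in [('bush',.065),('cradle',0)]:
    print(t,[(np.round(a['point'],1),round(a['conf'],2),atz(p,a['point'],z,1)[:2]) for a in r.landmark_of(p,t)][:2])
    for l in r.outline_of(p,t)[:1]: print(l['rect'])
q=r.grab_frame('top');s=r.grab_frame('scene')
pickle.dump((p,q,s),open('v3.pkl','wb'))
a=cv2.resize(p['pixels'][200:400,20:270],(600,480),interpolation=cv2.INTER_CUBIC)
cv2.imwrite('pics/w3.png',a[:,:,::-1])
E
```

```text
9.25 [ 0.6285 -0.0512  0.2286]
bush [(array([165.5, 282.2]), 0.7, array([ 0.6835, -0.2062]))]
[139.0, 254.2, 50.3, 60.8]
cradle [(array([178. , 221.5]), 0.56, array([ 0.6402, -0.2102]))]
[116.2, 123.7, 118.8, 201.3]
```

View pics/w3.png

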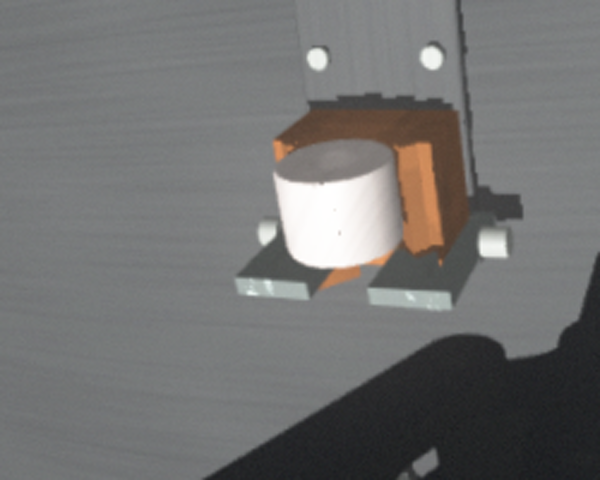

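The crop shows the bush in the V (centre at ~(340,205) crop, i.e. wrist ~(162,285)), its bore facing up the picture toward the robot, and the yoke plates below. Now I fit the bush silhouette and plate edges.

```bash
cat > fit.py <<'E'
from h import *
import pickle
from scipy.optimize import minimize
np.set_printoptions(precision=4,suppress=True)
p,q,s=pickle.load(open('v3.pkl','rb'))
def cyl(x,y,z,yaw,ra=.025,L=.036):
    a=np.linspace(0,2*np.pi,60);d=np.array([np.cos(yaw),np.sin(yaw),0]);n=np.array([-d[1],d[0],0])
    return [np.array([x,y,z])+e*L/2*d+ra*(np.cos(t)*n+np.sin(t)*np.array([0,0,1])) for e in (-1,1) for t in a]
def hull(pic,f,P):
    h=cv2.convexHull(np.array([proj(pic,X,f) for X in P],np.float32));return h[:,0]
from bench import r
p=r.grab_frame('wrist');m=r.outline_of(p,'bush')[0]['pixels'].astype(np.uint8)
def area_cost(v):
    h=hull(p,True,cyl(v[0],v[1],.065,v[2]));S=8
    im=np.zeros((480*2,640*2),np.uint8);cv2.fillPoly(im,[np.round((h*2+.5)*2**S).astype(np.int32)],1,shift=S)
    M=cv2.resize(m,None,fx=2,fy=2,interpolation=cv2.INTER_NEAREST);return float((im!=M).sum())/M.sum()
b=minimize(area_cost,[.685,-.207,-.05],method='Nelder-Mead',options=dict(initial_simplex=[[.685,-.207,-.05],[.69,-.207,-.05],[.685,-.202,-.05],[.685,-.207,.02]],xatol=1e-5))
print('bush wrist',b.x,np.degrees(b.x[2]),b.fun)
c=r.outline_of(p,'cradle')[0];m2=c['pixels'];print(c['rect'],c['conf'])
Lf=[];Rg=[]
for v in range(int(c['rect'][1])+6,225,3):
    u=np.flatnonzero(m2[v])
    if len(u): Lf.append(atz(p,(u[0],v+.5),.008,1)[:2]);Rg.append(atz(p,(u[-1]+1,v+.5),.0,1)[:2])
for n,E in (('L',Lf),('R',Rg)):
    E=np.array(E);k=np.polyfit(E[:,0],E[:,1],1);print(n,len(E),E[[0,-1]],'yaw',np.degrees(np.arctan(k[0])),'y at .6',np.polyval(k,.6),'res',np.std(E[:,1]-np.polyval(k,E[:,0])))
E
python3 fit.py
```

```text
bush wrist [ 0.6843 -0.212  -0.0017] -0.09825312045098539 0.048504362276692976
[113.3, 124.3, 121.5, 205.9] 0.78
L 32 [[ 0.5373 -0.2422]
 [ 0.6386 -0.2475]] yaw -2.872513450159942 y at .6 -0.24574006057922607 res 0.0005941940074644887
R 32 [[ 0.5476 -0.1643]
 [ 0.6457 -0.1686]] yaw -2.9886615113709314 y at .6 -0.16612318058307307 res 0.0005313022032001766
```

```bash
cat >> h.py <<'E'
def avg(n=8,cam='top'):
    A=[]
    for i in range(n): r.grab_frame(cam);A.append(r.get_obs())
    o=dict(A[-1])
    for k in ('tcp_pos','contact_force','moment'): o[k]=np.mean([a[k] for a in A],0)
    o['orientation']=R.from_rotvec([a['orientation'] for a in A]).mean().as_rotvec()
    print('clk',round(o['clock'],2),o['tcp_pos'].round(4),'sd',np.std([a['tcp_pos'] for a in A],0).round(4),'F',o['contact_force'].round(2),'M',o['moment'].round(3))
    return o
E
python3 - <<'E'
from h import *
o=r.get_obs()
print(plan([.495,-.2006,.228],Rt(-2.9,1),o))
E
```

```text
[0.5037, -0.6288, 0.0011, 0.0, 0.0, -0.0011]
```

Request:
apply_moves(rows=[[0.13,-0.15,0,0,0,-0.001],[0.27,-0.35,0,0,0,-0.001],[0.4,-0.5,0,0,0,-0.001],[0.5,-0.63,0,0,0,-0.001]])

```text
clock: 10.2
tcp_pos: [0.4942, -0.2027, 0.2285]
orientation: [0.082, 3.14, -0.0]
contact_force: [-0.2, -0.9, -3.2]
grip_width: 0.0162
gripper_force: 88.7
```

```bash
python3 - <<'E'
from h import *
o=r.get_obs();print(o['tcp_pos'])
print(plan([.495,-.2006,.0465],Rt(-2.9,1),o))
E
```

```text
[ 0.4942252  -0.20265225  0.22851407]
[-0.0025, 0.0084, 0.7281, -0.0, 0.0001, -0.0011]
```

Request:
apply_moves(rows=[[0,0,0.15,0,0,0],[0,0,0.35,0,0,0],[0,0,0.55,0,0,0],[0,0,0.65,0,0,0],[0,0,0.65,0,0,0]])

```text
clock: 10.82
tcp_pos: [0.4946, -0.2006, 0.0643]
orientation: [-0.08, -3.137, -0.001]
contact_force: [-0.3, 0.2, -2.3]
grip_width: 0.0163
gripper_force: 88.6
```

```bash
python3 - <<'E'
from h import *
o=avg(10,'scene')
print(plan([.495,-.2006,.0465],Rt(-2.9,1),o))
p=r.grab_frame('scene')
print(r.landmark_of(p,'bar_tip')[:1],r.landmark_of(p,'bush')[:1])
T=R.from_rotvec(o['orientation']).as_matrix()
tip=o['tcp_pos']+T@np.array([-.146,0,-.0185]);print('pred tip',tip,proj(p,tip),'bush face',proj(p,[.666,-.2094,.065]))
u,v=proj(p,[.67,-.209,.075]).astype(int)
c=p['pixels'][v-60:v+60,u-80:u+80,::-1];cv2.imwrite('pics/s4.png',cv2.resize(c,(800,600),interpolation=cv2.INTER_CUBIC));print('crop origin',u-80,v-60)
E
```

```text
clk 11.32 [ 0.4967 -0.2012  0.0668] sd [0.0004 0.0002 0.0005] F [-0.09  0.01 -2.38] M [0.013 0.079 0.01 ]
[0.0069, 0.0022, 0.0811, -0.0002, 0.0011, -0.0002]
[{'point': [310.5, 305.1], 'conf': 0.61}] [{'point': [322.8, 319.0], 'conf': 0.92}]
pred tip [ 0.64243921 -0.20864374  0.08554034] [308.57593676 301.23723211] bush face [317.39582872 312.81581575]
crop origin 238 250
```

View pics/s4.png

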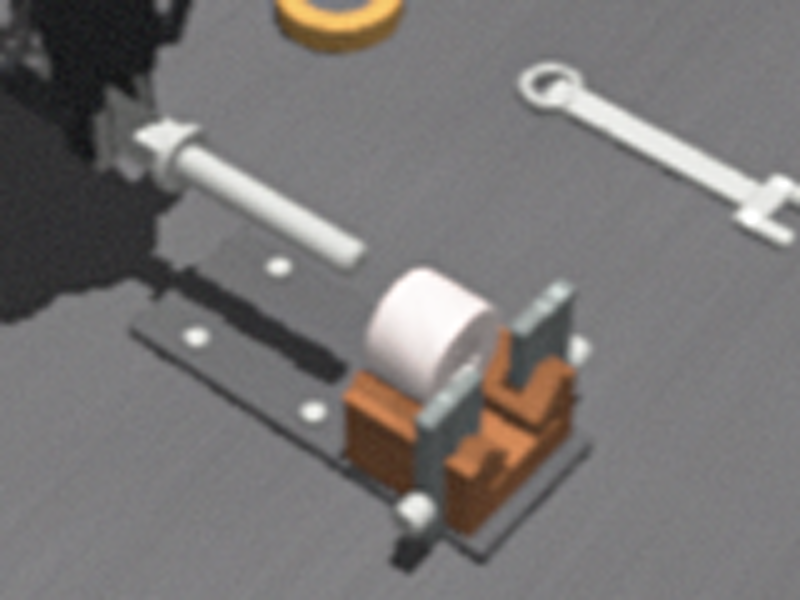

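The bar is level, its tip at crop (360,252), in line with the bush (430,330) and about 20 mm short of its face. I'll do a quick relative check of the bush in this camera before lowering.

```bash
python3 - <<'E'
from h import *
p=r.grab_frame('scene');m=r.outline_of(p,'bush')[0];print(m['rect'])
exec(open('fit.py').read().split('from bench')[0].split("p,q,s=")[0]); 
src=open('fit.py').read();exec(src[src.index('def cyl'):src.index('from bench')])
h=hull(p,False,cyl(.684,-.2103,.065,-.0506));print('pred bbox',h.min(0),h.max(0))
h=hull(p,False,cyl(.688,-.2103,.065,-.0506));print('x+4',h.min(0),h.max(0))
h=hull(p,False,cyl(.684,-.2063,.065,-.0506));print('y+4',h.min(0),h.max(0))
E
```

```text
[309.6, 306.2, 28.1, 23.5]
pred bbox [309.9288 302.2656] [337.9238 331.4499]
x+4 [311.4557 303.0615] [339.4795 332.3095]
y+4 [311.0654 301.1509] [338.9772 330.2466]
```

Request:
apply_moves(rows=[[0,-0.002,0.04,0,0,0],[0,-0.002,0.081,0,0,0],[0,-0.002,0.081,0,0,0],[0,-0.002,0.081,0,0,0]])

```text
clock: 12.08
tcp_pos: [0.4958, -0.2015, 0.0453]
orientation: [-0.08, -3.14, -0.0]
contact_force: [-0.0, -0.0, -3.3]
grip_width: 0.0162
gripper_force: 88.6
```

```bash
python3 - <<'E'
from h import *
o=avg(8,'scene');T=R.from_rotvec(o['orientation']).as_matrix()
tip=o['tcp_pos']+T@np.array([-.146,0,-.0185]);print('tip',tip,'line y',-.2060-.0512*(tip[0]-.6))
p=r.grab_frame('scene');print(proj(p,tip))
u,v=proj(p,[.67,-.209,.065]).astype(int);np.save('F0.npy',o['contact_force'])
c=p['pixels'][v-30:v+30,u-40:u+40,::-1];cv2.imwrite('pics/s5.png',cv2.resize(c,(800,600),interpolation=cv2.INTER_CUBIC));print('crop origin',u-40,v-30)
E
```

```text
clk 12.47 [ 0.496  -0.2015  0.0457] sd [0.0001 0.     0.0001] F [ 0.07  0.22 -2.71] M [-0.012  0.077  0.005]
tip [ 0.64182288 -0.20896179  0.06426488] line y -0.2081413316930891
[308.47147255 308.0735885 ]
crop origin 279 283
```

View pics/s5.png

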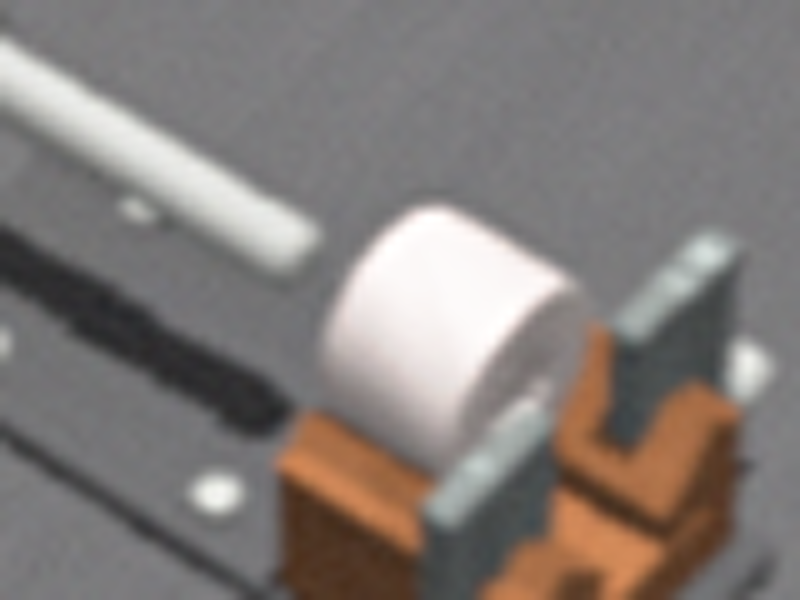

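The bar tip at crop (302,247) points at the bush's near face, within about 2 mm. I advance gently while watching the force.

Request:
apply_moves(rows=[[-0.03,-0.004,-0.002,0,0,0],[-0.06,-0.004,-0.002,0,0,0],[-0.08,-0.004,-0.002,0,0,0],[-0.1,-0.004,-0.002,0,0,0],[-0.12,-0.004,-0.002,0,0,0]])

```text
clock: 13.15
tcp_pos: [0.526, -0.204, 0.0459]
orientation: [-0.08, -3.14, -0.0]
contact_force: [0.1, 0.1, -2.4]
grip_width: 0.0161
gripper_force: 88.7
```

Request:
apply_moves(rows=[[-0.01,0,0,0,0,0],[-0.02,0,0,0,0,0],[-0.02,0,0,0,0,0]])

```text
clock: 13.52
tcp_pos: [0.5309, -0.2042, 0.046]
orientation: [0.08, 3.141, 0.0]
contact_force: [0.4, -0.2, -1.6]
grip_width: 0.0164
gripper_force: 88.7
```

Request:
apply_moves(rows=[[-0.02,0,0,0,0,0],[-0.04,0,0,0,0,0],[-0.06,0,0,0,0,0],[-0.06,0,0,0,0,0]])

```text
clock: 14.02
tcp_pos: [0.5464, -0.205, 0.0461]
orientation: [0.079, 3.14, -0.0]
contact_force: [0.3, 0.5, -2.8]
grip_width: 0.0162
gripper_force: 88.7
```

```bash
python3 - <<'E'
from h import *
o=avg(6,'scene');T=R.from_rotvec(o['orientation']).as_matrix()
tip=o['tcp_pos']+T@np.array([-.146,0,-.0185]);print('tip',tip,'line y',-.2060-.0512*(tip[0]-.6),np.degrees(np.arctan2(-T[1,0],-T[0,0])))
p=r.grab_frame('scene');print(r.outline_of(p,'bush')[0]['rect'])
u,v=proj(p,[.67,-.209,.065]).astype(int)
c=p['pixels'][v-30:v+30,u-40:u+40,::-1];cv2.imwrite('pics/s6.png',cv2.resize(c,(800,600),interpolation=cv2.INTER_CUBIC))
E
```

```text
clk 14.32 [ 0.5456 -0.205   0.046 ] sd [0.0002 0.     0.    ] F [ 0.12  0.48 -2.92] M [-0.004  0.09   0.017]
tip [ 0.69141614 -0.21246662  0.06443868] line y -0.21068050615254963 -2.9197389171449117
[308.7, 303.9, 29.7, 27.8]
```

View pics/s6.png

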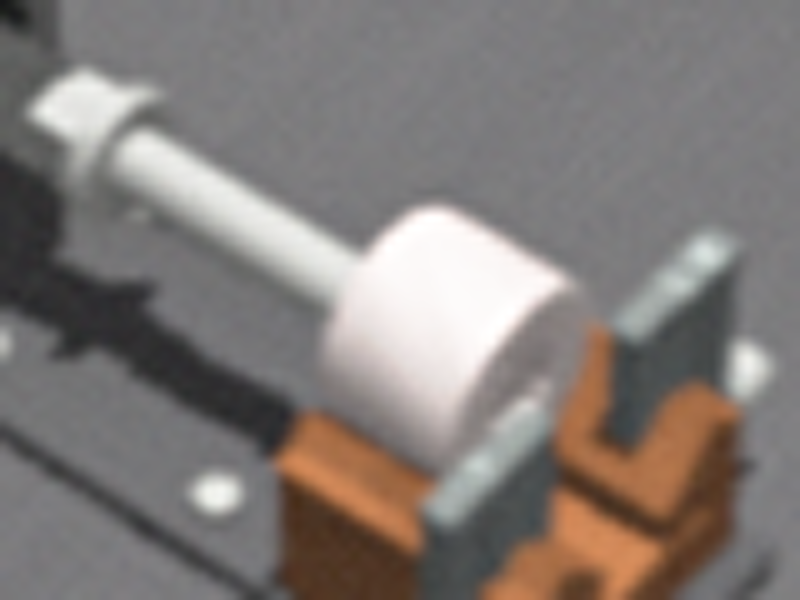

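The shaft is inside the bore, the bush has not moved (same edges at 325/435), and forces are tiny. I keep pushing.

Request:
apply_moves(rows=[[-0.04,0,0,0,0,0],[-0.08,0,0,0,0,0],[-0.12,0,0,0,0,0],[-0.12,0,0,0,0,0]])

```text
clock: 14.92
tcp_pos: [0.5769, -0.2064, 0.046]
orientation: [0.079, 3.14, -0.0]
contact_force: [-0.0, 0.5, -3.6]
grip_width: 0.0168
gripper_force: 88.7
```

Request:
apply_moves(rows=[[-0.04,0,0,0,0,0],[-0.08,0,0,0,0,0],[-0.12,0,0,0,0,0],[-0.12,0,0,0,0,0]])

```text
clock: 15.42
tcp_pos: [0.6068, -0.2079, 0.046]
orientation: [0.079, 3.14, -0.0]
contact_force: [-1.0, -0.3, -2.6]
grip_width: 0.0164
gripper_force: 88.6
```

Request:
apply_moves(rows=[[-0.02,0,0,0,0,0],[-0.035,0,0,0,0,0],[-0.05,0,0,0,0,0],[-0.056,0,0,0,0,0],[-0.056,0,0,0,0,0]])

```text
clock: 16.05
tcp_pos: [0.619, -0.2088, 0.0459]
orientation: [-0.08, -3.139, -0.0]
contact_force: [-2.8, 0.0, -1.7]
grip_width: 0.0163
gripper_force: 88.9
```

Request:
apply_moves(rows=[[-0.002,0,0,0,0,0],[-0.004,0,0,0,0,0],[-0.006,0,0,0,0,0],[-0.008,0,0,0,0,0]])

```text
clock: 16.55
tcp_pos: [0.6216, -0.2091, 0.046]
orientation: [0.08, 3.141, -0.0]
contact_force: [-2.6, -0.4, -3.0]
grip_width: 0.0163
gripper_force: 88.7
```

Request:
apply_moves(rows=[[-0.002,0,0,0,0,0],[-0.004,0,0,0,0,0],[-0.006,0,0,0,0,0],[-0.008,0,0,0,0,0]])

```text
clock: 17.05
tcp_pos: [0.6237, -0.2091, 0.046]
orientation: [0.08, 3.141, -0.0]
contact_force: [-2.2, -0.5, -3.4]
grip_width: 0.0165
gripper_force: 88.7
```

Request:
apply_moves(rows=[[-0.002,0,0,0,0,0],[-0.004,0,0,0,0,0],[-0.006,0,0,0,0,0]])

```text
clock: 17.42
tcp_pos: [0.6252, -0.209, 0.046]
orientation: [0.08, 3.141, 0.0]
contact_force: [-1.0, 0.4, -3.7]
grip_width: 0.0162
gripper_force: 88.6
```

Request:
apply_moves(rows=[[-0.002,0,0,0,0,0],[-0.004,0,0,0,0,0],[-0.006,0,0,0,0,0]])

```text
clock: 17.8
tcp_pos: [0.6267, -0.2091, 0.046]
orientation: [0.08, 3.141, 0.0]
contact_force: [-1.4, 0.3, -2.7]
grip_width: 0.0165
gripper_force: 88.6
```

Request:
apply_moves(rows=[[-0.002,0,0,0,0,0],[-0.004,0,0,0,0,0],[-0.006,0,0,0,0,0]])

```text
clock: 18.18
tcp_pos: [0.6282, -0.2092, 0.046]
orientation: [0.08, 3.141, 0.0]
contact_force: [-1.4, 0.1, -3.6]
grip_width: 0.0166
gripper_force: 88.6
```

Request:
apply_moves(rows=[[-0.002,0,0,0,0,0],[-0.004,0,0,0,0,0],[-0.006,0,0,0,0,0]])

```text
clock: 18.55
tcp_pos: [0.6297, -0.2092, 0.046]
orientation: [-0.08, -3.141, -0.0]
contact_force: [-2.4, -0.7, -2.6]
grip_width: 0.0167
gripper_force: 88.6
```

Request:
apply_moves(rows=[[-0.002,0,0,0,0,0],[-0.004,0,0,0,0,0],[-0.006,0,0,0,0,0]])

```text
clock: 18.92
tcp_pos: [0.6305, -0.2093, 0.0459]
orientation: [-0.08, -3.139, -0.001]
contact_force: [-5.2, 0.4, -0.6]
grip_width: 0.0162
gripper_force: 88.8
```

Request:
apply_moves(rows=[[-0.002,0,0,0,0,0],[-0.002,0,0,0,0,0]])

```text
clock: 19.18
tcp_pos: [0.6305, -0.2092, 0.0458]
orientation: [-0.08, -3.138, -0.001]
contact_force: [-6.7, 1.2, 0.0]
grip_width: 0.0163
gripper_force: 88.8
```

Request:
apply_moves(rows=[[-0.002,0,0,0,0,0],[-0.002,0,0,0,0,0]])

```text
clock: 19.42
tcp_pos: [0.6305, -0.2092, 0.0457]
orientation: [-0.08, -3.137, -0.001]
contact_force: [-6.9, 1.5, -0.1]
grip_width: 0.0169
gripper_force: 89.0
```

Request:
apply_moves(rows=[[-0.002,0,0,0,0,0],[-0.002,0,0,0,0,0]])

```text
clock: 19.68
tcp_pos: [0.6305, -0.2092, 0.0457]
orientation: [-0.081, -3.137, -0.002]
contact_force: [-8.3, 1.7, 0.7]
grip_width: 0.0165
gripper_force: 89.1
```

Request:
apply_moves(rows=[[-0.002,0,0,0,0,0],[-0.004,0,0,0,0,0],[-0.004,0,0,0,0,0]])

```text
clock: 20.05
tcp_pos: [0.6305, -0.2092, 0.0456]
orientation: [-0.081, -3.135, -0.003]
contact_force: [-11.8, 1.8, 3.8]
grip_width: 0.0167
gripper_force: 89.4
```

Request:
apply_moves(rows=[[-0.002,0,0,0,0,0],[-0.002,0,0,0,0,0],[-0.002,0,0,0,0,0],[-0.002,0,0,0,0,0],[-0.002,0,0,0,0,0]])

```text
clock: 20.68
tcp_pos: [0.6305, -0.2092, 0.0456]
orientation: [-0.081, -3.134, -0.003]
contact_force: [-13.2, 2.5, 4.3]
grip_width: 0.0167
gripper_force: 89.6
```

Request:
apply_moves(rows=[[0,0,0,0,0,0],[0,0,0,0,0,0],[0,0,0,0,0,0]])

```text
clock: 21.05
tcp_pos: [0.6305, -0.2092, 0.0456]
orientation: [-0.081, -3.134, -0.003]
contact_force: [-14.0, 2.2, 4.0]
grip_width: 0.0163
gripper_force: 89.6
```

Request:
apply_moves(rows=[[0.008,0,0,0,0,0],[0.016,0,0,0,0,0],[0.024,0,0,0,0,0],[0.024,0,0,0,0,0]], newtons=110)

```text
clock: 21.55
tcp_pos: [0.6289, -0.2092, 0.0464]
orientation: [0.08, 3.139, -0.0]
contact_force: [-0.3, -0.0, -2.6]
grip_width: 0.016
gripper_force: 108.6
```

Request:
apply_moves(rows=[[0,0,-0.015,0,0,0],[0,0,-0.04,0,0,0],[0,0,-0.08,0,0,0],[0,0,-0.12,0,0,0],[0,0,-0.16,0,0,0]])

```text
clock: 22.18
tcp_pos: [0.6283, -0.2093, 0.087]
orientation: [0.08, 3.14, -0.0]
contact_force: [-0.1, -0.2, -4.9]
grip_width: 0.0165
gripper_force: 108.2
```

Request:
apply_moves(rows=[[0,0,-0.07,0,0,0],[0,0,-0.15,0,0,0],[0,0,-0.24,0,0,0],[0,0,-0.32,0,0,0],[0,0,-0.38,0,0,0]])

```text
clock: 22.8
tcp_pos: [0.6285, -0.2094, 0.1829]
orientation: [0.08, 3.139, -0.0]
contact_force: [0.2, 0.5, -5.3]
grip_width: 0.0161
gripper_force: 108.1
```

```bash
python3 - <<'E'
from h import *
o=avg(6,'scene')
print(plan([.53,.0,.18],Rt(3,1),o))
p=r.grab_frame('scene');T=R.from_rotvec(o['orientation']).as_matrix()
for b in (.015,.02,.03,.05): print(b,proj(p,o['tcp_pos']+T@np.array([-.046-b,0,-.0185])))
print(r.landmark_of(p,'bush')[:1],r.landmark_of(p,'bar_tip')[:1],'pred tip',proj(p,o['tcp_pos']+T@np.array([-.146,0,-.0185])))
E
```

```text
clk 23.1 [ 0.6284 -0.2093  0.1819] sd [0.0008 0.0003 0.0017] F [ 0.06  0.38 -4.74] M [ 0.038  0.223 -0.01 ]
[0.4355, 0.816, 0.007, -0.0001, 0.0006, -0.0657]
0.015 [325.48935118 271.23402625]
0.02 [327.52227522 272.32539678]
0.03 [331.61984369 274.52516685]
0.05 [339.94419608 278.99407601]
[{'point': [326.9, 275.2], 'conf': 0.55}] [{'point': [359.4, 294.9], 'conf': 0.59}] pred tip [361.54138192 290.58847484]
```

Request:
apply_moves(rows=[[0.05,0.1,0,0,0,-0.03],[0.15,0.28,0,0,0,-0.066],[0.26,0.49,0,0,0,-0.066],[0.37,0.69,0,0,0,-0.066],[0.435,0.816,0,0,0,-0.066]])

```text
clock: 23.88
tcp_pos: [0.5283, 0.003, 0.1807]
orientation: [0.087, -3.139, -0.002]
contact_force: [0.8, -0.4, -4.5]
grip_width: 0.0164
gripper_force: 108.3
```

```bash
python3 - <<'E'
from h import *
o=avg(3)
print(plan([.5308,.2114,.18],Rt(9.2,1),o))
E
```

```text
clk 24.02 [0.528  0.005  0.1806] sd [0.001  0.002  0.0002] F [-0.58  0.94 -4.91] M [ 0.057  0.323 -0.007]
[-0.0597, 0.8236, 0.0043, 0.0016, -0.0012, -0.0648]
```

Request:
apply_moves(rows=[[-0.01,0.1,0,0,0,-0.03],[-0.02,0.28,0,0,0,-0.065],[-0.04,0.49,0,0,0,-0.065],[-0.06,0.69,0,0,0,-0.065],[-0.06,0.82,0,0,0,-0.065]])

```text
clock: 24.65
tcp_pos: [0.5345, 0.2086, 0.1809]
orientation: [-0.247, 3.131, 0.001]
contact_force: [-0.4, -1.0, -5.5]
grip_width: 0.0163
gripper_force: 108.4
```

```bash
python3 - <<'E'
from h import *
avg(8,'scene');o=avg(6,'scene')
print(plan([.5308,.2114,.1],Rt(9.2,1),o))
p=r.grab_frame('scene');T=R.from_rotvec(o['orientation']).as_matrix()
for b in (.02,.03,.05): print(b,proj(p,o['tcp_pos']+T@np.array([-.046-b,0,-.0185])))
print(r.landmark_of(p,'bush')[:2])
u,v=proj(p,o['tcp_pos']+T@np.array([-.066,0,.02])).astype(int)
c=p['pixels'][v-60:v+60,u-80:u+80,::-1];cv2.imwrite('pics/s7.png',cv2.resize(c,(800,600),interpolation=cv2.INTER_CUBIC))
E
```

```text
clk 25.05 [0.5342 0.2069 0.1808] sd [0.0003 0.0035 0.0001] F [-0.02  0.17 -4.91] M [-0.012  0.228 -0.004]
clk 25.35 [0.5343 0.2048 0.1811] sd [0.0001 0.0004 0.    ] F [-0.34  0.12 -5.09] M [-0.019  0.22   0.001]
[0.0097, 0.0284, 0.3244, -0.0001, 0.0001, -0.0044]
0.02 [393.04404926 165.61985343]
0.03 [396.71722312 166.50903798]
0.05 [404.12601768 168.3025239 ]
[{'point': [394.4, 166.6], 'conf': 0.85}]
```

View pics/s7.png

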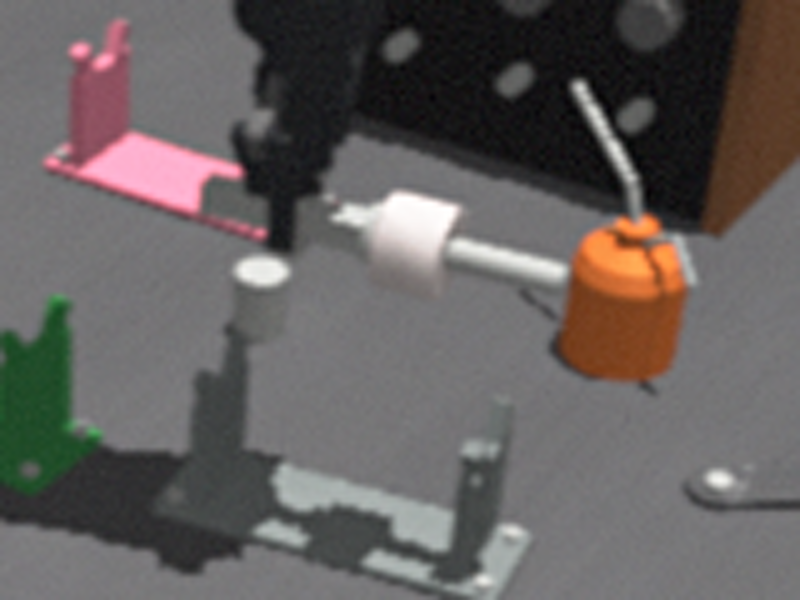

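The bush (crop 415,245) hangs near the collar, above the stand. I lower in two stages.

Request:
apply_moves(rows=[[0.01,0.028,0.08,0,0,-0.004],[0.01,0.028,0.17,0,0,-0.004],[0.01,0.028,0.25,0,0,-0.004],[0.01,0.028,0.31,0,0,-0.004]])

```text
clock: 25.95
tcp_pos: [0.5303, 0.2121, 0.1027]
orientation: [0.253, -3.131, 0.0]
contact_force: [0.4, 0.1, -5.1]
grip_width: 0.0164
gripper_force: 108.4
```

```bash
python3 - <<'E'
from h import *
avg(6);o=avg(5)
print(plan([.5308,.2114,.0675],Rt(9.2,1),o))
E
```

```text
clk 26.25 [0.5304 0.212  0.1031] sd [0.0007 0.0003 0.0012] F [-0.53 -0.27 -5.03] M [-0.013  0.23  -0.004]
clk 26.5 [0.531  0.2123 0.1043] sd [0.0002 0.0001 0.0001] F [-0.02  0.09 -4.63] M [-0.04   0.229  0.009]
[0.0015, -0.0035, 0.147, 0.0003, 0.0008, 0.0004]
```

Request:
apply_moves(rows=[[0.0015,-0.0035,0.05,0,0,0],[0.0015,-0.0035,0.09,0,0,0],[0.0015,-0.0035,0.12,0,0,0],[0.0015,-0.0035,0.14,0,0,0],[0.0015,-0.0035,0.144,0,0,0]])

```text
clock: 27.12
tcp_pos: [0.5302, 0.2111, 0.0672]
orientation: [0.253, -3.131, 0.0]
contact_force: [-0.9, -0.0, -4.2]
grip_width: 0.0162
gripper_force: 108.5
```

```bash
python3 - <<'E'
from h import *
o=avg(6)
print(plan([.5308,.2114,.0665],Rt(9.2,1),o))
E
```

```text
clk 27.43 [0.5305 0.2112 0.0677] sd [0.0001 0.0001 0.0002] F [-0.18  0.24 -4.45] M [-0.042  0.233  0.006]
[-0.0014, 0.0005, 0.0047, 0.0001, 0.0002, 0.0004]
```

Lowering slightly until the bar bears on the notches, then opening slowly.

Request:
apply_moves(rows=[[0,0,0.003,0,0,0],[0,0,0.006,0,0,0],[0,0,0.006,0,0,0]])

```text
clock: 27.8
tcp_pos: [0.5305, 0.2113, 0.0666]
orientation: [-0.253, 3.131, 0.001]
contact_force: [-3.3, -0.3, 3.3]
grip_width: 0.016
gripper_force: 109.5
```

Request:
apply_moves(rows=[[0,0,0,0,0,0],[0,0,0,0,0,0],[0,0,0,0,0,0],[0,0,0,0,0,0],[0,0,0,0,0,0]], claw=0.7)

```text
clock: 28.42
tcp_pos: [0.5303, 0.2112, 0.066]
orientation: [-0.253, 3.131, 0.0]
contact_force: [0.9, -0.4, -0.3]
grip_width: 0.0594
gripper_force: 0.0
```

Request:
apply_moves(rows=[[0,0,-0.05,0,0,0],[0,0,-0.15,0,0,0],[0,0,-0.3,0,0,0],[0,0,-0.45,0,0,0],[0,0,-0.6,0,0,0]], claw=0.9)

```text
clock: 29.05
tcp_pos: [0.5303, 0.211, 0.2182]
orientation: [-0.253, 3.131, 0.001]
contact_force: [-0.1, 0.7, -0.8]
grip_width: 0.077
gripper_force: 0.0
```

```bash
python3 - <<'E'
from h import *
np.set_printoptions(precision=4,suppress=True)
avg(8,'wrist');p=r.grab_frame('wrist');save(p,'w8.png')
for t,z in [('bar',.085),('bar_tip',.085),('bush',.084),('stand_seat',.085)]:
    print(t,[(np.round(a['point'],1),round(a['conf'],2),atz(p,a['point'],z,1)[:2]) for a in r.landmark_of(p,t)][:1])
E
```

```text
clk 29.45 [0.5309 0.2113 0.2179] sd [0.0014 0.0005 0.0029] F [ 0.17 -0.25  0.05] M [ 0.009 -0.007  0.012]
bar [(array([323.7, 287.3]), 0.78, array([0.5784, 0.2193]))]
bar_tip [(array([321.2, 379.2]), 0.68, array([0.6721, 0.2324]))]
bush [(array([326.5, 310.3]), 0.6, array([0.5994, 0.2251]))]
stand_seat [(array([324.5, 282.7]), 0.95, array([0.5743, 0.2192]))]
```

View pics/w8.png

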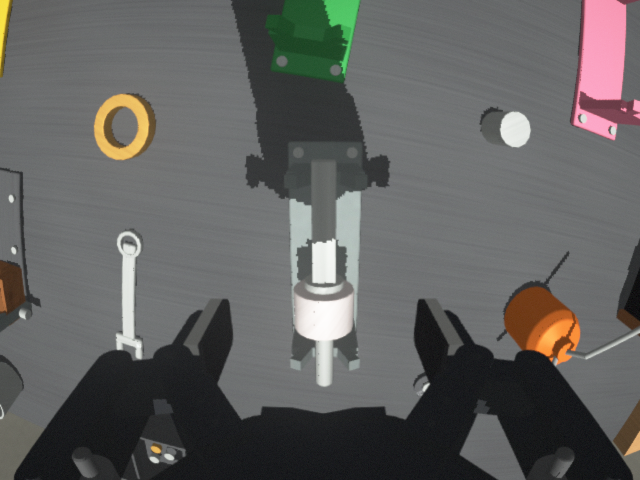

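The bar lies in both notches (handle ~(323,200), tip (323,380)). The bush at (324,308) hangs just ahead of the collar, clear of the far upright, and all is still. I'm handing in.

```bash
python3 -c "
from bench import r
print(r.hand_in())"
```

```text
the job is handed in; nothing more can be done
None
```

The job is handed in: the bar was threaded and held against the stopped bush at 12–14 N (wrist reading) for about 0.9 s, then laid back in both notches with the bush hanging between the uprights; the hand-in call gave no verdict.

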